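# Click the vent coupler onto the sloping gas nipple and hold the valve open

## Task

Vent the gas line: pick up the vent coupler (the piece with the square grip), push it squarely over the sloping nipple on the white vent block until it clicks on, and keep pushing it fully home against the spring so that the valve plunger stays pressed in. Finish while still gripping the coupler and holding it down; do not let go. Leave the plug, the jar and the spanner where they are.

Things in the scene. Friction and masses are not known exactly. Their poses are not given: they have to be found in the camera images.
- coupler_grip (a point): Centre of the grey square grip (28 x 28 mm, 50 mm high, faces along own x and y) of the loose vent coupler, 0.18-0.32 kg, 96 mm tall, standing upright, mouth down. z: from mouth up to grip. This point is on the axis, 65 mm above the mouth. Below the grip is a round aluminium socket 40 mm across, 40 mm high; its flat top, 25 mm below this point, is a ledge on which fingertips can bear.
- coupler_mouth (a point): Centre of the coupler's open mouth (underside of the socket); same axes as the grip. Bore 20 mm wide, 29 mm deep; 7 mm in, four sprung steel balls narrow it to 12.6 mm until the nipple's bulge pushes them aside. The coupler works in any turn about its axis.
- nipple: Steel nipple fixed on the sloping face of the white vent block. Origin: centre of the flat seat ring (34 mm across) at its root. z: outwards along the nipple, 30 degrees from vertical, leaning towards the robot (up to 30 degrees left or right). It stands 26 mm above the seat: tip 10 mm across, bulge 17 mm across at 16 to 20 mm, neck 12 mm across below.
- nipple_tip (a point): Centre of the nipple's tip, 26 mm above the seat on its axis. Pushing the coupler over the bulge takes about 5 to 12 N with the mouth 17 to 14 mm from the seat, then gives way and draws in (the click). Fully home the mouth rests flat on the seat ring, held there with about 10 N or more. Without push it stays clicked on but springs back about 5 mm.
- block: White vent block, fixed, about 100 mm high, on a bolted base plate 130 x 110 mm. Origin: on the bench under the block; the nipple's seat is 85 mm above the bench.
- plunger (a joint): Spring-loaded brass valve plunger, 6 mm across, standing 10 mm out of the nipple's tip. Value: how far it is pressed in, m: 0 free, about 0.002 with the coupler clicked on but not pushed, 0.007 with it fully home. Spring 1200 N/m, 1.2 N preload.
- plug: Bystander: loose plug, aluminium, 38 mm across with a wider round grey cap (48 mm), 46 mm high, upright. Origin: centre of its underside.
- jar: Bystander: loose amber jar with white lid, 48 mm across, 70 mm high, upright. Origin: centre of its underside.
- spanner: Bystander: loose open-ended steel spanner, 150 mm long, lying on the bench along its own x axis. Origin: underside.
Things that resemble listed ones, but are neither listed nor needed, are in the scene too. What is shaped like the part that bears coupler_grip but turquoise is not meant. Of the things shaped like the block, the white one is meant.

How it is judged (in metres and radians):
On the way:
1. the coupler is clicked onto the nipple: its mouth is within 7 mm of the seat, square to it (distance between coupler_mouth and nipple below 0.007 m and angle between the z axis of coupler_mouth and the z axis of nipple, either way round below 0.15 rad), for 0.1 s.
At the end, for the whole second after the job is handed in: The robot still holds the coupler and pushes it home on the nipple: mouth within 3.5 mm of the seat, square to the nipple within 0.08 rad, plunger pressed in by more than 5.5 mm, fingers bearing on the coupler with more than 2 N, all through the last second (distance between coupler_mouth and nipple below 0.0035 m and angle between the z axis of coupler_mouth and the z axis of nipple, either way round below 0.08 rad and value of joint plunger above 0.0055 m and contact force between the fingers and coupler above 2 N); the arm keeps its last pose, push and grip.
It fails at once if the plug, jar or spanner is shoved by more than 30 mm (distance of any of plug, jar, spanner from where it was at the start of the episode above 0.03 m).
It fails at once if the plug or jar is tipped over (angle between any of plug, jar's own z axis and vertical above 0.5 rad).
It also fails if it takes over 48 s, if anything falls off the work surface, if the arm or the gripper's body presses on something with over 40 N, if the wrist force passes 120 N, or if a joint passes its speed limit or range.

## Robot

A 7-joint arm with a two-finger parallel gripper is mounted at the origin on the work surface. World frame = base frame: x ahead of the robot, y to its left, z up, the work surface at z = 0. Lengths are in mm, angles in rad, forces in N, time in s.
With the tool pointing down it reaches from about 425 to 950 mm from the base axis. Payload 16.7 kg.
Tool frame: the origin (TCP) lies midway between the tips of the shut fingers; the grasp point (between the pads) lies 19 mm behind it; y points along the fingers, x is the direction in which the jaws open and shut, and the axes are right-handed (so a half turn about y gives the same grasp; the last joint's range is limited). The gripper opens to 94 mm and grips with 3 to 60 N. Pads are 16 mm wide; open, the fingers measure 119 mm over their backs; the gripper's body (75 mm by 177 mm) begins 78 mm behind the grasp point.
Start: joints at [1.173, 0.426, 0.074, 1.606, -0.034, 1.111, -0.067], TCP at [166.183, -654.185, 205.467] pointing down, gripper open.
Joint ranges: [-2.85, 2.85], [-0.5, 2.14], [-1.23, 1.37], [0.21, 2.46], [-1.02, 4.16], [0.16, 2.05], [-2.73, 2.73]. Speed limits (rad/s): [1.89, 1.89, 2.39, 2.39, 3.01, 3.01, 3.01].

## Interface

Orientations are given as a rotation vector (axis times angle).
In Python, from station import get_state, grab_frame, camera_model, job_done, find_in, place_of gives the robot as it stands. The module is installed in compiled form; this text tells all that it offers.
- The arm moves only by the tool carry_out, never from a script. Its argument "series" is a list of rows, each an object with "delta_rot": the turn, a rotation vector about the tool's x, y, z in degrees, a list of three; "translation": the shift along the tool's x, y, z in m, a list of three; "gripper": the finger opening in m, from 0 to 0.094. In form: [{"delta_rot": [rx, ry, rz], "translation": [dx, dy, dz], "gripper": gripper}, ...]. A call has 1 to 20 rows; each row is the pose to reach, as a shift and turn from the pose commanded when the call began, along the tool's axes at that moment; what a row does not reach only later rows make up. A row lasts 1/10 s, in which the tool goes at most 50 mm and 8.59 degrees, less where a joint would pass 70% of its speed; a pose out of reach is approached as far as the arm can. A call with a gripper value outside its range is refused whole. The fingers move at their own pace and stop on an object; "squeeze" is the grip in N (left out, the last holds). Time passes only in rows, so rows that repeat a pose let the fingers close. It gives the time, the measured TCP pose, the force and the opening at its end, in the units of the state.
- get_state(): the state, without advancing time (a new reading comes with each control period).
- grab_frame(name): name is "scene" or "side" or "wrist"; returns (picture, depth): 420x560x3 uint8, red, green, blue; 420x560 float32, mm along the optical axis (not along the pixel's ray), 0 where there is no reading.
- camera_model(name): a dict with "fx", "fy", "cx", "cy" (pixels), "T" (4x4, takes a point from camera to world coordinates). Camera axes: x right, y down, z forward; pixel columns grow to the right and rows downward; lengths in mm; the calibration is good to about 2 mm. A picture is of the moment at which its call begins: read the wrist's pose just before it. camera_model takes no time and is no camera call; for the wrist camera it gives the pose at the moment of the call.
- job_done(): hands the job in, once; it reports no verdict.
Trained networks look in the newest picture that a camera, given by its name, has taken for a name from the list of things; names that differ only in an ending like _2 or _b are one class to them, and where a whole thing is asked for, a point or a joint stands for the part that bears it (a point fixed in the world has none). Each returns a list of dicts, best first, with "confidence" (0 to 1); they miss things now and then, are a little off and sometimes report something else, mostly with a low value. They report only what shows in the picture. A call takes as long as a camera call. They do not tell look-alikes from the thing itself.
- find_in(query, camera): "rect" ([left, top, right, bottom] in pixels, round what is visible of it).
- place_of(query, camera): "centre" ([column, row] in pixels: a listed point, or the origin of a listed thing).
The state is a dict: "clock": time; "joint_positions": joint angles; "dq": joint speeds; "effort": joint torques, N m; "ee_pos": TCP position; "tool_rot": TCP orientation; "force": force on the tool from outside, world axes, zero at the start; "wrist_torque": the same for the moment, N m; "opening": finger opening in mm.
Only numpy, scipy, OpenCV 4.12 (cv2) and the standard library are available. Lean on these libraries where they do the work, as an engineer would, in place of code of your own. Each camera call takes 0.05 s, during which the arm holds its last target.

## Working session

There is one attempt and no reset: what is moved stays moved. The work goes in short steps, Python scripts to look and compute and a tool call to move; the robot and the scene stay as the last step left them, time stands still between calls to the robot, and variables do not carry over. Pictures are saved under pics/ and viewed, and the job is handed in when it is done.

Besides the shell and the picture viewer there is one more tool, called as name(argument=value, ...), one argument or row to a line, values as JSON. carry_out: Moves the arm, as the interface text tells. Its arguments: {"type":"object","properties":{"series":{"type":"array","items":{"type":"object","properties":{"delta_rot":{"type":"array","items":{"type":"number"}},"translation":{"type":"array","items":{"type":"number"}},"gripper":{"type":"number"}}}},"squeeze":{"type":"number"}},"required":["series"]}

```bash
mkdir -p pics
cat > h.py <<'E'
import numpy as np, cv2
from station import *
from scipy.spatial.transform import Rotation as R
def save(n,img): cv2.imwrite('pics/'+n+'.png',img[:,:,::-1])
E
python3 - <<'E'
from h import *
print(get_state())
for c in ['scene','side']:
    p,d=grab_frame(c); save(c+'0',p); np.savez('pics/'+c+'0.npz',p=p,d=d)
    m=camera_model(c); print(c,{k:(np.round(v,3).tolist() if k=='T' else v) for k,v in m.items()})
    for q in ['coupler_grip','nipple','block','coupler_mouth']:
        print(q,place_of(q,c))
print(get_state()['clock'])
E
```

```text
{'clock': 0.0, 'joint_positions': array([ 1.17251941,  0.42673428,  0.0738602 ,  1.60661421, -0.03409405,
        1.11079444, -0.06711573]), 'dq': array([-0.00257973,  0.00169866,  0.00076106,  0.00217966, -0.00136317,
       -0.00014196, -0.00091922]), 'effort': array([-1.37443922e-04, -9.35813427e+01,  3.66686046e+00, -4.54182780e+01,
       -4.88256931e-02,  2.04029371e-02,  2.16999642e-04]), 'ee_pos': array([ 166.04998397, -653.80010023,  204.77119758]), 'tool_rot': array([-1.31591511,  1.02483427, -1.02303332]), 'force': array([-0.22535517,  0.52943108,  0.31759687]), 'wrist_torque': array([-0.00538071, -0.03526015, -0.01198013]), 'opening': 94.11608135648633}
scene {'fx': 434.92697993424105, 'fy': 434.92697993424105, 'cx': 279.50484478550055, 'cy': 208.92875357821137, 'T': [[0.507, 0.673, -0.539, 1134.253], [0.862, -0.387, 0.329, -338.382], [0.013, -0.631, -0.776, 948.838], [0.0, 0.0, 0.0, 1.0]]}
coupler_grip [{'centre': [242.7, 240.6], 'confidence': 0.68}, {'centre': [206.0, 234.4], 'confidence': 0.6}, {'centre': [229.0, 209.9], 'confidence': 0.55}]
nipple [{'centre': [400.3, 
[... 306 characters left out ...]
.2104143937369, 'fy': 406.2104143937369, 'cx': 276.3280572090935, 'cy': 203.66728165968684, 'T': [[-0.947, -0.235, 0.219, 315.697], [-0.321, 0.655, -0.684, 632.763], [0.017, -0.718, -0.696, 688.851], [0.0, 0.0, 0.0, 1.0]]}
coupler_grip [{'centre': [274.7, 167.6], 'confidence': 0.93}, {'centre': [307.1, 159.2], 'confidence': 0.82}, {'centre': [313.5, 175.0], 'confidence': 0.6}, {'centre': [210.6, 241.3], 'confidence': 0.37}]
nipple [{'centre': [166.2, 357.0], 'confidence': 0.78}, {'centre': [212.3, 250.6], 'confidence': 0.5}]
block [{'centre': [204.3, 270.9], 'confidence': 0.74}]
coupler_mouth [{'centre': [304.6, 174.6], 'confidence': 0.86}, {'centre': [307.3, 199.6], 'confidence': 0.81}]
0.5
```

View pics/scene0.png

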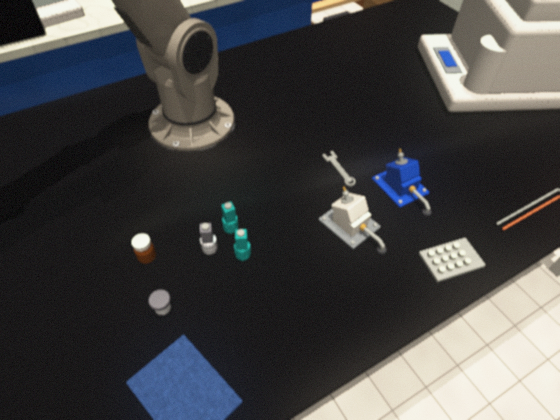

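View pics/side0.png

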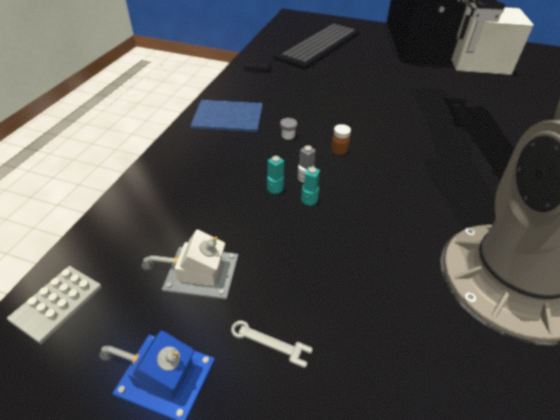

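Run:
```python
from h import *
a=np.load('pics/scene0.npz')['p'][160:290,170:300]
b=np.load('pics/side0.npz')['p'][120:250,230:360]
im=np.hstack([cv2.resize(x,(390,390),interpolation=cv2.INTER_CUBIC) for x in (a,b)]); save('crop0',im)
a=np.load('pics/scene0.npz')['p'][120:250,300:430]
b=np.load('pics/side0.npz')['p'][230:420,100:290]
im=np.hstack([cv2.resize(x,(390,390),interpolation=cv2.INTER_CUBIC) for x in (a,b)]); save('crop1',im)
```

```text
(no output)
```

View pics/crop0.png

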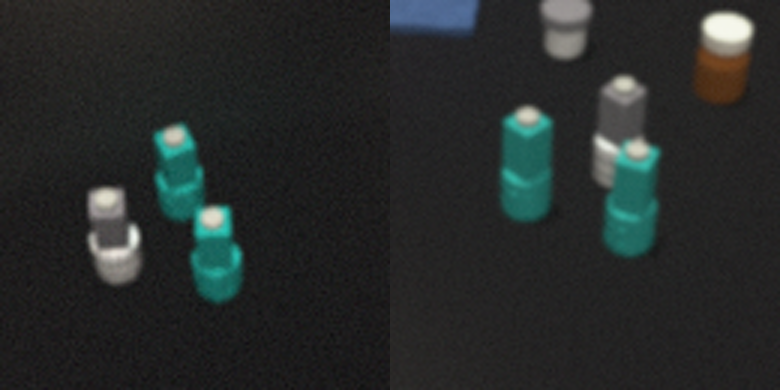

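View pics/crop1.png

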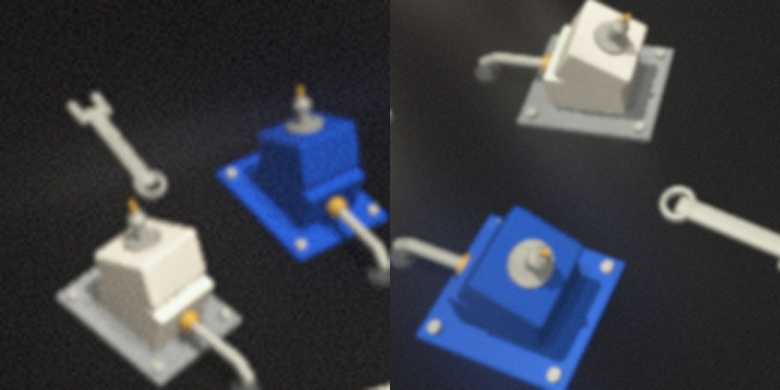

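The scene view shows the grey coupler at about (207,238), with the turquoise look-alikes at (230,217) and (242,245). The white block is at (348,212) and the blue one at (403,180). In the side view the grey coupler is at about (307,163), partly behind a turquoise one. I choose the grey coupler and the white block.

```bash
cat >> h.py <<'E'
def cloud(p,d,m):
    v,u=np.mgrid[0:d.shape[0],0:d.shape[1]]
    P=np.stack([(u-m['cx'])/m['fx']*d,(v-m['cy'])/m['fy']*d,d],-1)
    W=P@m['T'][:3,:3].T+m['T'][:3,3]
    W[d<=0]=np.nan
    return W
E
python3 - <<'E'
from h import *
for c in ['scene','side']:
    z=np.load(f'pics/{c}0.npz'); p,d=z['p'],z['d']; m=camera_model(c); W=cloud(p,d,m)
    hsv=cv2.cvtColor(p,cv2.COLOR_RGB2HSV)
    tall=(W[...,2]>8)&(W[...,2]<160)&(np.hypot(W[...,0],W[...,1])<1100)&(np.hypot(W[...,0],W[...,1])>300)
    n,l,s,ce=cv2.connectedComponentsWithStats(tall.astype(np.uint8))
    for i in range(1,n):
        if s[i,4]<40: continue
        k=l==i; w=W[k]
        top=w[w[:,2]>np.percentile(w[:,2],90)-6]
        print(c,s[i],np.round(ce[i]),'med',np.round(np.median(w,0)),'max z',np.round(w[:,2].max()),'min',np.round(w.min(0)),'max',np.round(w.max(0)),'rgb',np.median(p[k],0))
E
```

```text
scene [   0    0  128   60 5065] [54. 24.] med [-728. -262.   37.] max z 160.0 min [-970. -490.    8.] max [-667.    7.  160.] rgb [163. 157. 138.]
scene [181   0  48  12 312] [200.   3.] med [-686.  333.   26.] max z 40.0 min [-743.  266.    8.] max [-670.  474.   40.] rgb [146.5 143.  123. ]
scene [ 418   16  113   95 5428] [468.  73.] med [364. 904.  72.] max z 160.0 min [ 38. 772.  11.] max [ 511. 1059.  160.] rgb [158. 149. 136.]
scene [ 372  148   58   65 1469] [403. 179.] med [592. 398.  51.] max z 116.0 min [511. 357.   8.] max [695. 468. 116.] rgb [ 37.  76. 154.]
scene [ 320  186   66   65 1686] [352. 217.] med [631. 189.  52.] max z 119.0 min [555. 138.   8.] max [736. 265. 119.] rgb [176. 174. 164.]
scene [497 197  46  27 116] [519. 210.] med [822. 637.  13.] max z 17.0 min [818. 546.   9.] max [825. 732.  17.] rgb [166.5 163.  149. ]
scene [221 201  30  58 775] [235. 230.] med [542. -95.  57.] max z 101.0 min [ 448. -116.    8.] max [578. -63. 101.] rgb [ 28. 112. 103.]
scene [502 205  41  24 101] [522. 217.] med [842. 627.  13.] max z 18.0 min [838. 548.   8.] max [846.
[... 1748 characters left out ...]
05.  97.]
side [268 156  16  37 526] [275. 174.] med [548. -84.  57.] max z 100.0 min [ 533. -107.    8.] max [570. -73. 100.] rgb [ 34. 103.  95.]
side [ 142  230   96   68 3501] [199. 267.] med [598. 226.  36.] max z 122.0 min [538. 138.   8.] max [735. 269. 122.] rgb [161. 161. 151.]
side [   8  266   93   77 3236] [ 54. 303.] med [833. 368.  15.] max z 32.0 min [781. 284.   8.] max [895. 437.  32.] rgb [202. 201. 182.]
side [232 321  80  46 774] [274. 343.] med [414. 301.  10.] max z 13.0 min [354. 280.   8.] max [503. 325.  13.] rgb [207. 206. 189.]
side [ 100  330  115   90 5597] [162. 375.] med [555. 431.  34.] max z 121.0 min [507. 361.   8.] max [699. 471. 121.] rgb [ 51.  95. 177.]
```

```bash
cat >> h.py <<'E'
def rel(p,Rt,st=None):
    """translation (m, tool axes) and rotvec deg (tool axes) to reach world p(mm), Rt"""
    st=st or get_state(); R0=R.from_rotvec(st['tool_rot'])
    return np.round(R0.inv().apply(np.array(p)-st['ee_pos'])/1000,4), np.round((R0.inv()*Rt).as_rotvec(degrees=True),2)
E
python3 - <<'E'
from h import *
s=get_state(); R0=R.from_rotvec(s['tool_rot']); print(np.round(R0.as_matrix(),3))
z=np.load('pics/scene0.npz'); W=cloud(z['p'],z['d'],camera_model('scene'))
k=(abs(W[...,0]-497)<35)&(abs(W[...,1]+162)<30)
w=W[k&(W[...,2]>93)]; print('stud',w.mean(0),len(w))
w=W[k&(W[...,2]>50)]; print('grip',np.round(w.min(0)),np.round(w.max(0)))
z2=np.load('pics/side0.npz'); W2=cloud(z2['p'],z2['d'],camera_model('side'))
k=(abs(W2[...,0]-497)<35)&(abs(W2[...,1]+162)<30)
w=W2[k&(W2[...,2]>93)]; print('stud',w.mean(0),len(w))
w=W2[k&(W2[...,2]>50)]; print('grip',np.round(w.min(0)),np.round(w.max(0)))
m=camera_model('wrist'); print(m['T'], m['fx'])
Tt=np.eye(4);Tt[:3,:3]=R0.as_matrix();Tt[:3,3]=s['ee_pos']; print('cam in tool',np.round(np.linalg.inv(Tt)@m['T'],3))
print(rel([480,-180,230],R0))
E
```

```text
[[ 0.246  0.     0.969]
 [-0.969  0.     0.246]
 [-0.    -1.     0.   ]]
stud [ 496.85512807 -162.48714788   95.81341067] 39
grip [ 477. -179.   50.] [ 513. -143.   99.]
stud [ 492.82591256 -158.70328916   96.87115613] 41
grip [ 475. -172.   50.] [ 510. -140.  100.]
[[ 2.45936972e-01 -9.38391904e-01 -2.42766638e-01  2.35070389e+02]
 [-9.69285822e-01 -2.38092556e-01 -6.16192297e-02 -6.36699160e+02]
 [ 2.20567435e-05  2.50464707e-01 -9.68125730e-01  3.84247457e+02]
 [ 0.00000000e+00  0.00000000e+00  0.00000000e+00  1.00000000e+00]] 289.7399540271223
cam in tool [[ 1.00000e+00 -0.00000e+00  0.00000e+00  1.90000e-02]
 [-0.00000e+00 -2.50000e-01  9.68000e-01 -1.78811e+02]
 [-0.00000e+00 -9.68000e-01 -2.50000e-01  7.10710e+01]
 [ 0.00000e+00  0.00000e+00  0.00000e+00  1.00000e+00]]
(array([-0.3823, -0.0245,  0.4209]), array([0., 0., 0.]))
```

carry_out(
  series=[
    {"translation":[-0.398,0.02,0.44],"delta_rot":[0,0,0],"gripper":0.094},
    {"translation":[-0.398,0.02,0.44],"delta_rot":[0,0,0],"gripper":0.094},
    {"translation":[-0.398,0.02,0.44],"delta_rot":[0,0,0],"gripper":0.094},
    {"translation":[-0.398,0.02,0.44],"delta_rot":[0,0,0],"gripper":0.094},
    {"translation":[-0.398,0.02,0.44],"delta_rot":[0,0,0],"gripper":0.094},
    {"translation":[-0.398,0.02,0.44],"delta_rot":[0,0,0],"gripper":0.094},
    {"translation":[-0.398,0.02,0.44],"delta_rot":[0,0,0],"gripper":0.094},
    {"translation":[-0.398,0.02,0.44],"delta_rot":[0,0,0],"gripper":0.094},
    {"translation":[-0.398,0.02,0.44],"delta_rot":[0,0,0],"gripper":0.094},
    {"translation":[-0.398,0.02,0.44],"delta_rot":[0,0,0],"gripper":0.094},
    {"translation":[-0.398,0.02,0.44],"delta_rot":[0,0,0],"gripper":0.094},
    {"translation":[-0.398,0.02,0.44],"delta_rot":[0,0,0],"gripper":0.094},
    {"translation":[-0.398,0.02,0.44],"delta_rot":[0,0,0],"gripper":0.094},
    {"translation":[-0.398,0.02,0.44],"delta_rot":[0,0,0],"gripper":0.094},
    {"translation":[-0.398,0.02,0.44],"delta_rot":[0,0,0],"gripper":0.094},
    {"translation":[-0.398,0.02,0.44],"delta_rot":[0,0,0],"gripper":0.094},
  ],
)

```text
clock: 2.1
ee_pos: [494.1, -161.3, 185.6]
tool_rot: [-1.316, 1.025, -1.026]
force: [-0.5, 0.3, -0.4]
opening: 93.8
```

Run:
```python
from h import *
s=get_state(); print(s['clock'],s['ee_pos'],s['joint_positions'],s['force'])
m=camera_model('wrist'); p,d=grab_frame('wrist'); save('w1',p); np.savez('pics/w1.npz',p=p,d=d,T=m['T'])
W=cloud(p,d,m)
k=(np.hypot(W[...,0]-495,W[...,1]+160)<32)
for a,b in [(60,87),(87,92),(93,120),(36,45)]:
    kk=k&(W[...,2]>a)&(W[...,2]<b); w=W[kk]; 
    if len(w): print(a,b,len(w),w.mean(0),w.min(0),w.max(0))
w=W[k&(W[...,2]>80)]; r=cv2.minAreaRect(w[:,:2].astype(np.float32)); print(r)
print(place_of('coupler_grip','wrist'))
im=cv2.resize(p,(784,588)); save('w1b',im)
```

```text
2.1 [ 494.10378893 -161.29408833  185.57204489] [ 0.42614379  0.20811755 -0.26681499  1.95844801  0.06587837  0.98320167
 -1.19572368] [-0.46695668  0.29871225 -0.40682585]
60 87 173 [ 502.46630658 -160.47082484   73.96233779] [ 477.86181304 -179.93291924   60.03314496] [ 510.18280878 -144.77496327   86.987386  ]
87 92 509 [ 493.89066406 -161.96737689   89.3719105 ] [ 475.28886964 -179.48538135   87.00150082] [ 510.13334465 -145.43849808   91.89075029]
93 120 258 [ 492.74993093 -162.4160977    95.54103353] [ 483.23903814 -171.42790868   93.17269525] [ 501.16491857 -153.79463544   97.18698847]
36 45 211 [ 503.32212153 -158.6851524    39.6815589 ] [ 484.95615075 -181.07079199   36.10369447] [ 512.13575057 -142.73675517   44.97511917]
((505.3976135253906, -156.32135009765625), (49.13102722167969, 47.541770935058594), 67.26406860351562)
[{'centre': [199.9, 215.7], 'confidence': 0.94}, {'centre': [225.3, 133.4], 'confidence': 0.79}, {'centre': [276.4, 211.8], 'confidence': 0.55}]
```

View pics/w1b.png

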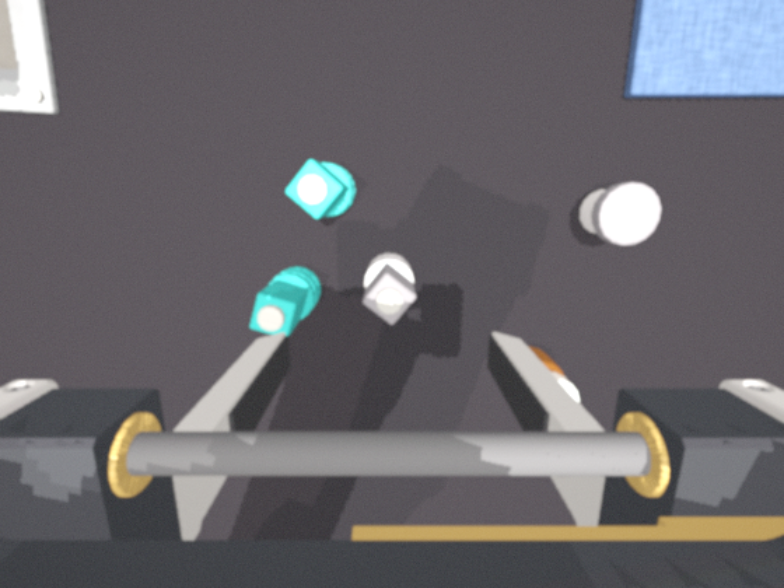

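Run:
```python
from h import *
z=np.load('pics/w1.npz'); m=camera_model('wrist'); m['T']=z['T']; p,d=z['p'],z['d']; W=cloud(p,d,m)
k=(np.hypot(W[...,0]-494,W[...,1]+162)<28)&(W[...,2]>86)
n,l,s,c=cv2.connectedComponentsWithStats(k.astype(np.uint8)); i=1+np.argmax(s[1:,4]); w=W[l==i]
k2=w[:,2]<93
for lo in (86,87.5,88.5):
    r=cv2.minAreaRect(w[(w[:,2]>lo)][:,:2].astype(np.float32)); print(lo,r)
# robust: min over angle of extents using percentiles
q=w[w[:,2]>87.5][:,:2]
best=[]
for a in range(0,90):
    c,s_=np.cos(np.radians(a)),np.sin(np.radians(a)); x=q@[c,s_]; y=q@[-s_,c]
    e=[np.percentile(x,98)-np.percentile(x,2),np.percentile(y,98)-np.percentile(y,2)]; best.append((e[0]*e[1],a,e))
print(sorted(best)[:6])
sq=w[w[:,2]>93]; print('stud',(sq.min(0)+sq.max(0))/2)
crop=p[180:250,230:330]; save('w1c',cv2.resize(crop,(800,560),interpolation=cv2.INTER_CUBIC))
```

```text
86 ((513.2994995117188, -159.16989135742188), (7.956684112548828, 40.983863830566406), 14.969496726989746)
87.5 ((513.2994995117188, -159.16989135742188), (7.956684112548828, 40.983863830566406), 14.969496726989746)
88.5 ((513.2994995117188, -159.16989135742188), (7.956684112548828, 40.983863830566406), 14.969496726989746)
[(np.float64(204.90984422579942), 13, [np.float64(5.764934436430849), np.float64(35.54417599806425)]), (np.float64(206.61174897347777), 14, [np.float64(5.819676164378109), np.float64(35.50227592355327)]), (np.float64(208.78406518452002), 12, [np.float64(5.865825636092609), np.float64(35.593295494476536)]), (np.float64(214.54295196188718), 15, [np.float64(6.051757009357118), np.float64(35.45134935691647)]), (np.float64(215.01398108084285), 11, [np.float64(6.033252777332962), np.float64(35.6381522565496)]), (np.float64(223.56873226748786), 10, [np.float64(6.2681019515623575), np.float64(35.6676923884051)])]
stud [ 514.19458654 -159.36024493  315.42589137]
```

View pics/w1c.png

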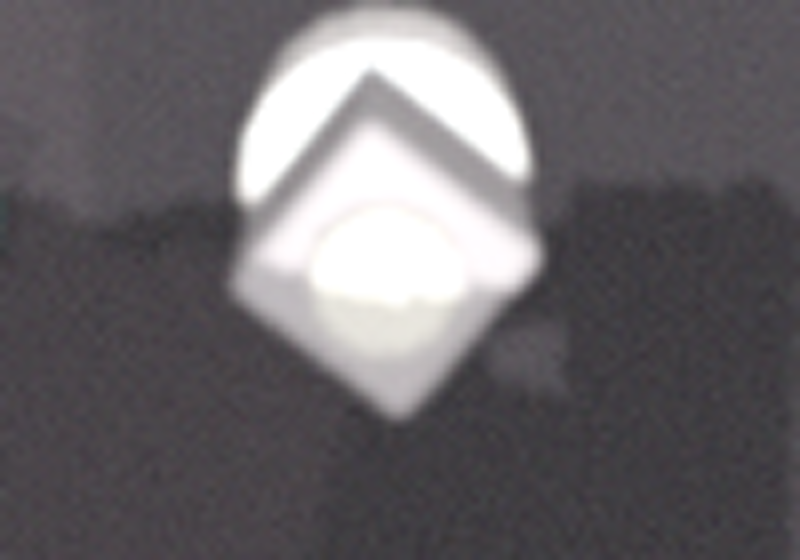

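Run:
```python
from h import *
z=np.load('pics/w1.npz'); m=camera_model('wrist'); m['T']=z['T']; p,d=z['p'],z['d']; W=cloud(p,d,m)
k=(np.hypot(W[...,0]-494,W[...,1]+162)<28)&(W[...,2]>86)&(W[...,2]<105)
w=W[k]
for lo in (86,87.5,88.5):
    r=cv2.minAreaRect(w[(w[:,2]>lo)][:,:2].astype(np.float32)); print(lo,r)
sq=w[w[:,2]>93]; print('stud',(sq.min(0)+sq.max(0))/2)
R0=R.from_rotvec(get_state()['tool_rot']); print(R0.as_matrix().round(3), get_state()['clock'])
# corners by image: crop px -> pixel -> ray with plane z=90
K=np.array([[m['fx'],0,m['cx']],[0,m['fy'],m['cy']],[0,0,1]])
C=[]
for u,v in [(372,125),(545,262),(400,420),(232,285)]:
    px=np.array([230+(u+.5)/8-.5,180+(v+.5)/8-.5,1]); r=z['T'][:3,:3]@np.linalg.solve(K,px); o=z['T'][:3,3]; C.append(o+r*(90-o[2])/r[2])
C=np.array(C); print(C.round(1),C.mean(0)); 
e=C[[1,2,3,0]]-C; print(np.degrees(np.arctan2(e[:,1],e[:,0])),np.linalg.norm(e,axis=1))
```

```text
86 ((492.3269348144531, -162.46505737304688), (28.308061599731445, 28.36884307861328), 65.44666290283203)
87.5 ((492.53399658203125, -162.41650390625), (28.04770278930664, 28.03253746032715), 65.44666290283203)
88.5 ((492.7437438964844, -162.25796508789062), (27.643966674804688, 27.327878952026367), 65.63224029541016)
stud [ 492.20197836 -162.61127206   95.17984186]
[[ 0.245  0.     0.97 ]
 [-0.97  -0.     0.245]
 [ 0.    -1.     0.   ]] 2.2
[[ 510.3 -156.1   90. ]
 [ 498.9 -180.8   90. ]
 [ 474.9 -168.6   90. ]
 [ 486.7 -144.3   90. ]] [ 492.67139385 -162.46409341   90.        ]
[-114.76279567  153.07991553   63.96740395  -26.60133507] [27.15939732 26.94274978 26.99685801 26.33895265]
```

carry_out(
  series=[
    {"translation":[0.001,0,-0.002],"delta_rot":[0,-51.3,0],"gripper":0.06},
    {"translation":[0.001,0,-0.002],"delta_rot":[0,-51.3,0],"gripper":0.06},
    {"translation":[0.001,0,-0.002],"delta_rot":[0,-51.3,0],"gripper":0.06},
    {"translation":[0.001,0,-0.002],"delta_rot":[0,-51.3,0],"gripper":0.06},
    {"translation":[0.001,0,-0.002],"delta_rot":[0,-51.3,0],"gripper":0.06},
    {"translation":[0.001,0.02,-0.002],"delta_rot":[0,-51.3,0],"gripper":0.06},
    {"translation":[0.001,0.05,-0.002],"delta_rot":[0,-51.3,0],"gripper":0.06},
    {"translation":[0.001,0.06,-0.002],"delta_rot":[0,-51.3,0],"gripper":0.06},
    {"translation":[0.001,0.06,-0.002],"delta_rot":[0,-51.3,0],"gripper":0.06},
  ],
)

```text
clock: 3.1
ee_pos: [492.0, -161.7, 124.5]
tool_rot: [-1.544, 0.338, -0.334]
force: [0.8, 0.3, 0.1]
opening: 59.6
```

Run:
```python
from h import *
s=get_state(); print(s['clock'],s['ee_pos'],s['joint_positions'].round(2)); Rm=R.from_rotvec(s['tool_rot']).as_matrix(); print(Rm.round(3), np.degrees(np.arctan2(Rm[1,0],Rm[0,0])))
m=camera_model('wrist'); p,d=grab_frame('wrist'); save('w2',p); np.savez('pics/w2.npz',p=p,d=d,T=m['T'])
W=cloud(p,d,m)
k=(np.hypot(W[...,0]-493,W[...,1]+162)<28)&(W[...,2]>86)&(W[...,2]<100)
w=W[k]; print(len(w)); print(cv2.minAreaRect(w[w[:,2]>87.5][:,:2].astype(np.float32)))
```

```text
3.1 [ 491.98883327 -161.72887754  124.51835469] [ 0.51  0.29 -0.37  2.01  0.14  0.86 -0.36]
[[ 0.91  -0.002  0.415]
 [-0.415  0.001  0.91 ]
 [-0.003 -1.    -0.   ]] -24.522071415905064
1195
((492.8141174316406, -161.91944885253906), (27.237268447875977, 27.96018409729004), 65.19383239746094)
```

View pics/w2.png

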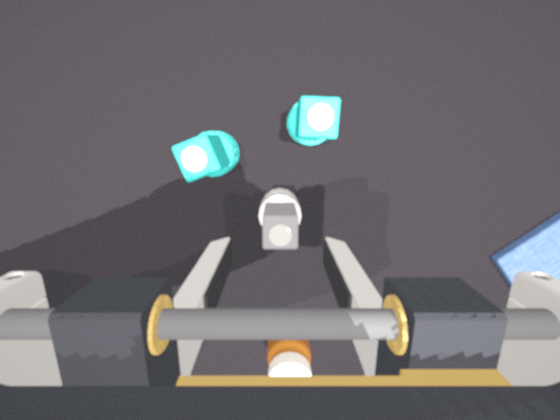

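The grey grip sits square and centred between the fingers at about (281,228). The turquoise pieces, at (195,158) and (320,117), are clear of them.

carry_out(
  series=[
    {"translation":[0.001,0.04,0],"delta_rot":[0,0,0],"gripper":0.06},
    {"translation":[0.001,0.07,0],"delta_rot":[0,0,0],"gripper":0.06},
    {"translation":[0.001,0.0825,0],"delta_rot":[0,0,0],"gripper":0.06},
    {"translation":[0.001,0.0825,0],"delta_rot":[0,0,0],"gripper":0.06},
    {"translation":[0.001,0.0825,0],"delta_rot":[0,0,0],"gripper":0.06},
    {"translation":[0.001,0.0825,0],"delta_rot":[0,0,0],"gripper":0.02},
    {"translation":[0.001,0.0825,0],"delta_rot":[0,0,0],"gripper":0.02},
    {"translation":[0.001,0.0825,0],"delta_rot":[0,0,0],"gripper":0.02},
    {"translation":[0.001,0.0825,0],"delta_rot":[0,0,0],"gripper":0.02},
    {"translation":[0.001,0.0825,0],"delta_rot":[0,0,0],"gripper":0.02},
    {"translation":[0.001,0.0825,0],"delta_rot":[0,0,0],"gripper":0.02},
  ],
  squeeze=50,
)

```text
clock: 4.25
ee_pos: [494.0, -162.1, 43.3]
tool_rot: [-1.545, 0.334, -0.335]
force: [-1.9, 0.2, 5.8]
opening: 27.7
```

Run:
```python
from h import *
s=get_state(); print(s['clock'],s['ee_pos'],s['opening'],s['force'],R.from_rotvec(s['tool_rot']).as_matrix().round(3).tolist())
# block geometry from the starting clouds
W=[]
for c in ['scene','side']:
    z=np.load(f'pics/{c}0.npz'); w=cloud(z['p'],z['d'],camera_model(c)); hsv=cv2.cvtColor(z['p'],cv2.COLOR_RGB2HSV)
    k=(w[...,0]>520)&(w[...,0]<760)&(w[...,1]>120)&(w[...,1]<290)&(w[...,2]>12)&(w[...,2]<140)
    k&=~((w[...,1]>300)); q=w[k]
    print(c,len(q))
    # RANSAC plane w/ normal tilt 20-40deg from vertical
    rng=np.random.default_rng(0); best=(0,)
    for _ in range(4000):
        a,b,e=q[rng.integers(len(q),size=3)]; n=np.cross(b-a,e-a); L=np.linalg.norm(n)
        if L<200: continue
        n/=L; n*=np.sign(n[2]) 
        if not .8<n[2]<.94: continue
        i=abs((q-a)@n)<2
        if i.sum()>best[0]: best=(i.sum(),n,a,i)
    _,n,a,i=best
    f=q[i]; f=f[(np.abs(f-np.median(f,0))<45).all(1)]; cc=f.mean(0); n=np.linalg.svd(f-cc)[2][2]; n*=np.sign(n[2])
    print('plane',len(f),n.round(3),'tilt',np.degrees(np.arccos(n[2])),'az',np.degrees(np.arctan2(n[1],n[0])),'c',cc.round(1))
    h=(q-cc)@n; t=q[(h>8)&(h<60)]; print('above',len(t)); print(np.c_[t,h[(h>8)&(h<60)]].round(1)[np.argsort(-h[(h>8)&(h<60)])][:60:4])
    b=q[q[:,2]<20]
```

```text
4.25 [ 494.03051881 -162.05145899   43.2936992 ] 27.70887623884653 [-1.85986404  0.19525121  5.77027495] [[0.91, 0.0, 0.414], [-0.414, -0.0, 0.91], [0.0, -1.0, -0.0]]
scene 1339
plane 182 [-0.5   -0.088  0.862] tilt 30.48675266236509 az -169.99560706501194 c [599.7 195.9  85. ]
above 56
[[576.7 191.8 118.7  40.9]
 [575.6 193.5 112.8  36.3]
 [579.5 197.3 110.6  32. ]
 [579.9 191.3 106.6  28.9]
 [581.4 193.3 107.   28.3]
 [581.8 190.1 105.2  26.9]
 [577.8 190.5 101.   25.2]
 [585.6 190.6 104.8  24.6]
 [588.  201.7 104.8  22.4]
 [582.8 190.5  98.2  20.3]
 [589.9 191.4 100.8  18.9]
 [590.8 191.2  97.8  15.9]
 [591.7 191.   94.8  12.9]
 [594.4 195.4  95.   11.3]]
side 2302
plane 617 [-0.488 -0.089  0.868] tilt 29.71717048948861 az -169.63346561742287 c [592.6 204.3  84.6]
above 90
[[572.6 196.7 121.6  42.6]
 [572.  198.6 118.3  39.8]
 [574.6 198.2 114.   34.9]
 [574.9 198.2 111.1  32.2]
 [574.2 195.8 108.8  30.8]
 [580.7 198.7 112.2  30.3]
 [578.1 200.4 109.4  29. ]
 [574.9 199.2 106.5  28.1]
 [575.7 202.  106.4  27.4]
 [582.7 199.4 109.3  26.7]
 [585.1 198.4 110.2  26.4]
 [584.5 191.4 108.6  25.9]
 [586.5 195.6 109.5  25.3]
 [582.4 204.9 107.   24.4]
 [576.7 204.7 103.2  23.9]]
```

```bash
cat >> h.py <<'E'
def target_R(n,Rc):
    M=Rc.as_matrix(); y=-np.array(n)/np.linalg.norm(n); ax=np.cross(M[:,1],y); s=np.linalg.norm(ax); a=np.arctan2(s,M[:,1]@y)
    return R.from_rotvec(ax/max(s,1e-9)*a)*Rc
E
python3 - <<'E'
from h import *
s=get_state(); Rc=R.from_rotvec(s['tool_rot']); n=np.array([-.492,-.0885,.866])
Rt=target_R(n,Rc); M=Rt.as_matrix(); print(M.round(3))
seat=np.array([592,197,85.])
p=seat+n*150-40*M[:,2]; print(p)
print(rel(p,Rt,s)); print('lift',rel(s['ee_pos']+[0,0,120],Rc,s))
E
```

```text
[[ 0.802  0.492  0.339]
 [-0.433  0.089  0.897]
 [ 0.411 -0.866  0.284]]
[504.6421841  147.85107551 203.53130746]
(array([-0.1186, -0.1603,  0.2865]), array([ 17.05,   0.  , -24.66]))
lift (array([ 0.  , -0.12, -0.  ]), array([0., 0., 0.]))
```

carry_out(
  series=[
    {"translation":[0,-0.03,0],"delta_rot":[0,0,0],"gripper":0.02},
    {"translation":[0,-0.08,0],"delta_rot":[0,0,0],"gripper":0.02},
    {"translation":[0,-0.12,0],"delta_rot":[0,0,0],"gripper":0.02},
    {"translation":[-0.02,-0.15,0.04],"delta_rot":[0,0,0],"gripper":0.02},
    {"translation":[-0.119,-0.16,0.286],"delta_rot":[17.05,0,-24.66],"gripper":0.02},
    {"translation":[-0.119,-0.16,0.286],"delta_rot":[17.05,0,-24.66],"gripper":0.02},
    {"translation":[-0.119,-0.16,0.286],"delta_rot":[17.05,0,-24.66],"gripper":0.02},
    {"translation":[-0.119,-0.16,0.286],"delta_rot":[17.05,0,-24.66],"gripper":0.02},
    {"translation":[-0.119,-0.16,0.286],"delta_rot":[17.05,0,-24.66],"gripper":0.02},
    {"translation":[-0.119,-0.16,0.286],"delta_rot":[17.05,0,-24.66],"gripper":0.02},
    {"translation":[-0.119,-0.16,0.286],"delta_rot":[17.05,0,-24.66],"gripper":0.02},
    {"translation":[-0.119,-0.16,0.286],"delta_rot":[17.05,0,-24.66],"gripper":0.02},
    {"translation":[-0.119,-0.16,0.286],"delta_rot":[17.05,0,-24.66],"gripper":0.02},
    {"translation":[-0.119,-0.16,0.286],"delta_rot":[17.05,0,-24.66],"gripper":0.02},
  ],
  squeeze=50,
)

```text
clock: 5.65
ee_pos: [503.8, 146.4, 202.7]
tool_rot: [-1.313, -0.052, -0.69]
force: [0.8, 0.1, -2.4]
opening: 28.2
```

Run:
```python
from h import *
s=get_state(); print(s['clock'],s['ee_pos'],s['opening'],s['force'],s['joint_positions'].round(2),R.from_rotvec(s['tool_rot']).as_matrix().round(3).tolist())
m=camera_model('wrist'); p,d=grab_frame('wrist'); save('w3',p); np.savez('pics/w3.npz',p=p,d=d,T=m['T'],ee=s['ee_pos'],rot=s['tool_rot'])
for q in ['nipple','nipple_tip','coupler_mouth','coupler_grip']: print(q,place_of(q,'wrist'))
```

```text
5.65 [503.76100069 146.42992843 202.67444488] 28.205969252939077 [ 0.82093564  0.07976922 -2.44780454] [ 0.4  -0.04 -0.87  2.3   0.33  0.38 -1.19] [[0.802, 0.491, 0.34], [-0.434, 0.088, 0.896], [0.411, -0.867, 0.284]]
nipple [{'centre': [273.8, 164.8], 'confidence': 0.79}]
nipple_tip [{'centre': [277.9, 167.7], 'confidence': 0.94}]
coupler_mouth [{'centre': [277.0, 232.8], 'confidence': 0.79}, {'centre': [320.2, 368.9], 'confidence': 0.48}]
coupler_grip [{'centre': [276.7, 264.5], 'confidence': 0.87}]
```

View pics/w3.png

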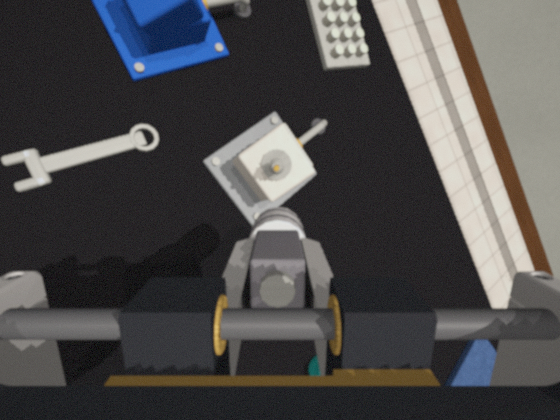

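Run:
```python
from h import *
z=np.load('pics/w3.npz'); m=camera_model('wrist'); m['T']=z['T']; p,d=z['p'],z['d']; W=cloud(p,d,m)
T=np.linalg.inv(z['T']); Rt=R.from_rotvec(z['rot'])
q=W[130:210,220:330].reshape(-1,3); q=q[~np.isnan(q[:,0])]; q=q[(q[:,2]>55)&(q[:,2]<140)]
n0=np.array([-.492,-.0885,.866])
# face fit: points with h near block-face
rng=np.random.default_rng(0); best=(0,)
for _ in range(3000):
    a,b,e=q[rng.integers(len(q),size=3)]; n=np.cross(b-a,e-a); L=np.linalg.norm(n)
    if L<200: continue
    n/=L; n*=np.sign(n[2])
    if n@n0<.95: continue
    i=abs((q-a)@n)<1.5
    if i.sum()>best[0]: best=(i.sum(),n,a,i)
f=q[best[3]]
for _ in range(3):
    cc=f.mean(0); n=np.linalg.svd(f-cc)[2][2]; n*=np.sign(n[2]); f=q[abs((q-cc)@n)<1.5]
print('face',len(f),n.round(4),'tilt',np.degrees(np.arccos(n[2])),'az',np.degrees(np.arctan2(n[1],n[0])),cc.round(1))
h=(q-cc)@n; print(np.histogram(h,bins=np.arange(-4,48,2)))
# seat ring
u=np.cross(n,[0,0,1]); u/=np.linalg.norm(u); v=np.cross(n,u)
def mid(k):
    w=q[k]; a,b=w@u,w@v; (x,y),r=cv2.minEnclosingCircle(np.c_[a,b].astype(np.float32)); return len(w),round(r,1),(u*x+v*y+n*(w@n).mean()).round(1),w.mean(0).round(1)
for lo,hi in [(2.5,6),(6,16),(16,28),(28,50)]:
    k=(h>lo)&(h<hi)
    if k.sum()>3: print(lo,hi,mid(k))
# coupler in tool frame
s=(W-z['ee'])@Rt.as_matrix()
k=(abs(s[...,0])<30)&(s[...,1]>-60)&(s[...,1]<50)&(abs(s[...,2])<35)
L=s[k]; print('n',len(L))
led=L[(L[:,1]>-4)&(L[:,1]<45)]
print(np.histogram(led[:,1],bins=np.arange(-4,46,4)))
led=L[(L[:,1]>0)&(L[:,1]<12)]; print(led.min(0),led.max(0))
np.save('pics/led.npy',L)
top=L[(L[:,1]<-42)]; print('top',len(top),top.min(0) if len(top) else '',top.max(0) if len(top) else '')
save('w3c',cv2.resize(p[130:310,190:370],(600,600),interpolation=cv2.INTER_CUBIC))
```

```text
face 2238 [-0.4916 -0.0932  0.8658] tilt 30.023429417932086 az -169.26662465981212 [591.5 198.4  81.5]
(array([ 114, 1209, 1186,  228,  291,    2,    0,    0,    0,    0,    0,
          0,    0,   17,   55,   50,   32,   22,    1,    2,    1,   16,
         12,    0,    0]), array([-4, -2,  0,  2,  4,  6,  8, 10, 12, 14, 16, 18, 20, 22, 24, 26, 28,
       30, 32, 34, 36, 38, 40, 42, 44, 46]))
2.5 6 (509, 19.1, array([588.5, 195.3,  84.2]), array([589.5, 198.5,  85.2]))
16 28 (122, 8.5, array([578.7, 195.4, 103.4]), array([579. , 196.1, 103.7]))
28 50 (86, 6.1, array([574.6, 195. , 110. ]), array([575. , 195.3, 110.2]))
n 6989
(array([104, 359, 101,  80, 123,  29,  55,  61, 105,  21,  49,  10]), array([-4,  0,  4,  8, 12, 16, 20, 24, 28, 32, 36, 40, 44]))
[-19.3714039    0.02340663   6.63540731] [17.31622644 11.99977411 18.9666558 ]
top 3816 [-27.3470407  -59.99139487 -14.27665792] [ 25.06789103 -42.00649628  13.77999153]
```

View pics/w3c.png

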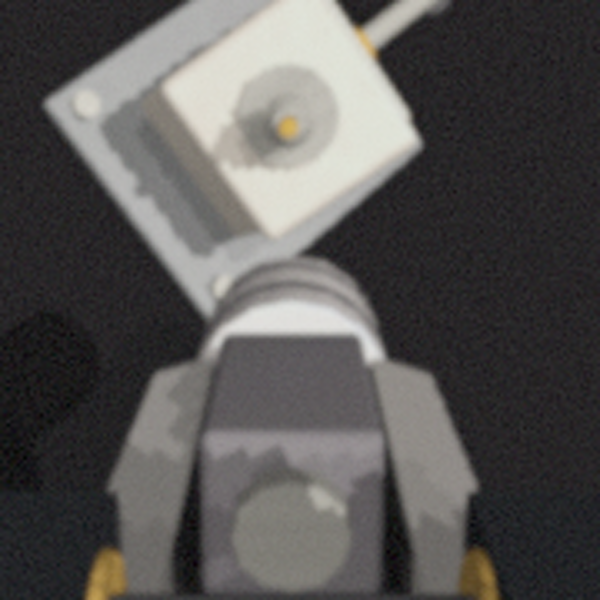

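Run:
```python
from h import *
L=np.load('pics/led.npy')
f=L[(abs(L[:,0])<11)&(L[:,1]>-42)&(L[:,1]<-4)&(L[:,2]>10)&(L[:,2]<17)]; 
for _ in range(3):
    c=f.mean(0); n=np.linalg.svd(f-c)[2][2]; n*=np.sign(n[2]); f=f[abs((f-c)@n)<1.5]
print('front face',len(f),c.round(2),n.round(3),'tilt deg about x',np.degrees(np.arctan2(n[1],n[2])),'yaw',np.degrees(np.arctan2(n[0],n[2])))
t=L[(abs(L[:,0])<13)&(abs(L[:,2])<13)&(L[:,1]<-42)&(L[:,1]>-53)]; t2=t[np.hypot(t[:,0],t[:,2])>10]
c=t2.mean(0); n=np.linalg.svd(t2-c)[2][2]; print('top',len(t2),c.round(2),n.round(3), np.median(t2[:,1]))
l=L[(L[:,1]>-3)&(L[:,1]<7)&(L[:,2]>15)]; print('ledge y',np.percentile(l[:,1],[5,25,50,75,95]),len(l))
s=get_state(); n=np.array([-.4916,-.0932,.8658]); Rc=R.from_rotvec(s['tool_rot']); Rt=target_R(n,Rc); seat=np.array([589.4,198.1,85])
print(s['ee_pos'])
for g in (100,45,16,0): print(g,rel(seat+n*(42+g),Rt,s))
```

```text
front face 903 [-1.000e-02 -2.499e+01  1.300e+01] [0.003 0.002 1.   ] tilt deg about x 0.11425904498532004 yaw 0.15460584594154966
top 1226 [  0.54 -46.92   3.2 ] [-0.003  0.999 -0.046] -47.0173645174357
ledge y [1.83339312 2.43246342 3.10938502 3.97560645 6.2436342 ] 186
[503.93040803 147.19271681 202.97095063]
100 (array([-0.0017,  0.0067,  0.0405]), array([0.26, 0.  , 0.12]))
45 (array([-0.0019,  0.0617,  0.0408]), array([0.26, 0.  , 0.12]))
16 (array([-0.0019,  0.0907,  0.0409]), array([0.26, 0.  , 0.12]))
0 (array([-0.002 ,  0.1067,  0.041 ]), array([0.26, 0.  , 0.12]))
```

carry_out(
  series=[
    {"translation":[-0.002,0.007,0.025],"delta_rot":[0.26,0,0.12],"gripper":0.02},
    {"translation":[-0.002,0.007,0.042],"delta_rot":[0.26,0,0.12],"gripper":0.02},
    {"translation":[-0.002,0.03,0.042],"delta_rot":[0.26,0,0.12],"gripper":0.02},
    {"translation":[-0.002,0.05,0.042],"delta_rot":[0.26,0,0.12],"gripper":0.02},
    {"translation":[-0.002,0.06,0.042],"delta_rot":[0.26,0,0.12],"gripper":0.02},
    {"translation":[-0.002,0.06,0.042],"delta_rot":[0.26,0,0.12],"gripper":0.02},
    {"translation":[-0.002,0.06,0.042],"delta_rot":[0.26,0,0.12],"gripper":0.02},
    {"translation":[-0.002,0.06,0.042],"delta_rot":[0.26,0,0.12],"gripper":0.02},
  ],
)

```text
clock: 6.7
ee_pos: [546.1, 191.5, 162.9]
tool_rot: [-1.308, -0.054, -0.687]
force: [-0.7, -0.4, -2.5]
opening: 27.8
```

```bash
python3 - <<'E'
from h import *
s=get_state(); print(s['clock'],s['ee_pos'],s['force'],s['joint_positions'].round(2))
n=np.array([-.4916,-.0932,.8658]); M=R.from_rotvec(s['tool_rot']).as_matrix(); e=np.array([589.4,198.1,85])-s['ee_pos']
print('seat in tool',(M.T@e).round(2),'angle',np.degrees(np.arccos(-M[:,1]@n)))
for c,(r0,r1,c0,c1) in {'scene':(150,230,300,380),'side':(200,290,150,240)}.items():
    p,d=grab_frame(c); save(c+'4',cv2.resize(p[r0:r1,c0:c1],(560,560),interpolation=cv2.INTER_CUBIC))
    for q in ['coupler_mouth','nipple_tip','coupler_grip']: print(c,q,place_of(q,c)[:3])
E
python3 -c "
import cv2,numpy as np
a=[cv2.resize(cv2.imread(f'pics/{c}4.png'),(395,395)) for c in ('scene','side')]
cv2.imwrite('pics/both4.png',np.hstack(a))"
```

```text
6.7 [546.1114011  191.45303425 162.86622468] [-0.65510095 -0.39869708 -2.53772415] [ 0.26  0.18 -0.87  2.24  0.88  0.43 -1.75]
seat in tool [-5.000e-02  8.932e+01 -1.930e+00] angle 0.33673410577258356
scene coupler_mouth [{'centre': [241.5, 253.9], 'confidence': 0.75}, {'centre': [342.9, 179.7], 'confidence': 0.62}, {'centre': [228.9, 228.2], 'confidence': 0.55}]
scene nipple_tip [{'centre': [341.4, 192.2], 'confidence': 0.66}, {'centre': [400.9, 152.6], 'confidence': 0.46}]
scene coupler_grip [{'centre': [339.5, 162.2], 'confidence': 0.77}, {'centre': [227.6, 208.6], 'confidence': 0.63}, {'centre': [242.0, 240.0], 'confidence': 0.58}]
side coupler_mouth [{'centre': [217.0, 234.9], 'confidence': 0.95}, {'centre': [307.1, 201.0], 'confidence': 0.79}]
side nipple_tip [{'centre': [172.8, 354.1], 'confidence': 0.89}, {'centre': [211.7, 239.4], 'confidence': 0.63}]
side coupler_grip [{'centre': [311.2, 175.5], 'confidence': 0.61}, {'centre': [229.8, 216.4], 'confidence': 0.59}]
```

View pics/both4.png

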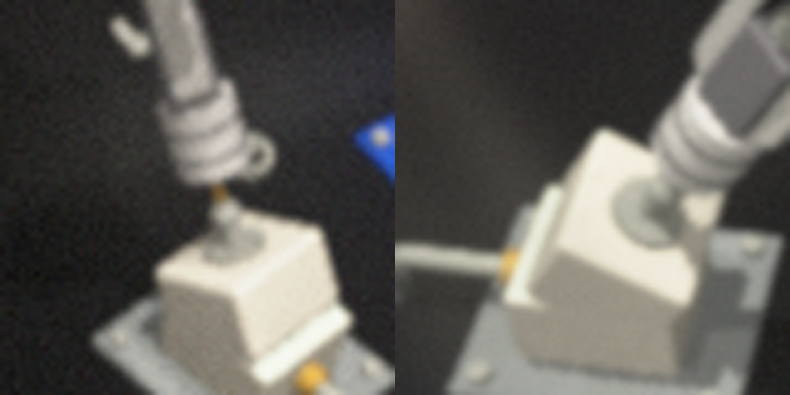

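```bash
cat > ov.py <<'E'
from h import *
n=np.array([-.4916,-.0932,.8658]); seat=np.array([589.4,198.1,85])
u=np.cross(n,[0,0,1]);u/=np.linalg.norm(u);v=np.cross(n,u)
def proj(m,P):
    Ti=np.linalg.inv(m['T']); c=np.asarray(P)@Ti[:3,:3].T+Ti[:3,3]
    return np.c_[c[:,0]/c[:,2]*m['fx']+m['cx'],c[:,1]/c[:,2]*m['fy']+m['cy']]
def ring(c,a,b,r): t=np.linspace(0,2*np.pi,40); return c+r*(np.outer(np.cos(t),a)+np.outer(np.sin(t),b))
def overlay(name,c,p,box,s,off=(0,0),mouthd=43,zoff=-1.0):
    m=camera_model(c); r0,r1,c0,c1=box; k=10
    im=cv2.resize(p[r0:r1,c0:c1],None,fx=k,fy=k,interpolation=cv2.INTER_CUBIC)
    M=R.from_rotvec(s['tool_rot']).as_matrix(); t=s['ee_pos']+M[:,2]*zoff
    def dr(P,col): q=((proj(m,P)-[c0,r0]+.5)*k).astype(np.int32); cv2.polylines(im,[q.reshape(-1,1,2)],False,col,1)
    if s is not None:
        for yy in (mouthd,mouthd-40): dr(ring(t+M[:,1]*yy,M[:,0],M[:,2],20),(255,0,0))
        dr(np.array([t+M[:,1]*(mouthd-96),t+M[:,1]*(mouthd+46)]),(255,255,0))
    dr(ring(seat,u,v,17),(0,255,0)); dr(ring(seat+18*n,u,v,8.5),(0,255,0)); dr(ring(seat+26*n,u,v,5),(0,255,0)); dr(np.array([seat,seat+36*n]),(0,255,255))
    save(name,im); return im
E
python3 - <<'E'
from ov import *
s=get_state()
z=np.load('pics/scene0.npz'); z2=np.load('pics/side0.npz')
p,_=grab_frame('scene'); p2,_=grab_frame('side'); np.savez('pics/s5.npz',a=p,b=p2)
b1=(158,218,318,378); b2=(205,265,180,240)
A=[overlay('t','scene',z['p'],b1,s),overlay('t','side',z2['p'],b2,s),overlay('t','scene',p,b1,s),overlay('t','side',p2,b2,s)]
im=np.vstack([np.hstack(A[:2]),np.hstack(A[2:])]); 
save('ov5a',cv2.resize(np.hstack(A[:2]),(800,400))); save('ov5b',cv2.resize(np.hstack(A[2:]),(800,400)))
E
```

```text
(no output)
```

View pics/ov5a.png

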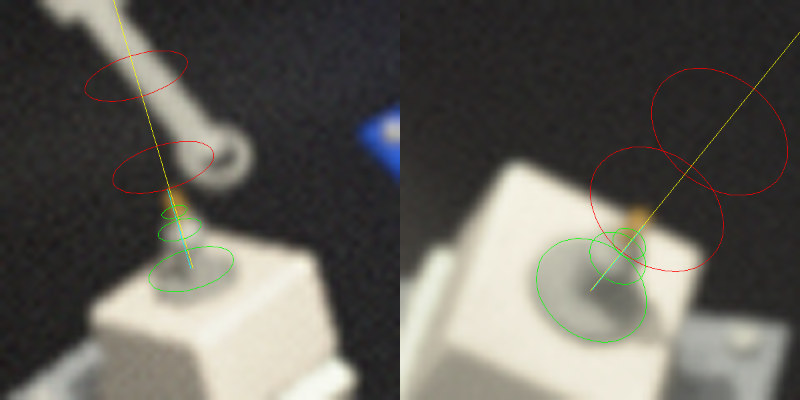

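View pics/ov5b.png

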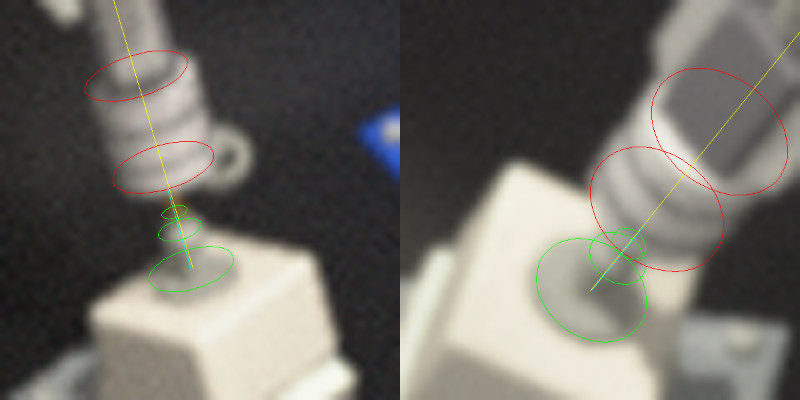

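The scene and side overlays agree to about 1–2 mm with the coupler axis lined up on the nipple. I'm correcting 1 mm in tool z and starting down.

carry_out(
  series=[
    {"translation":[0,0,-0.001],"delta_rot":[0,0,0],"gripper":0.02},
    {"translation":[0,0.008,-0.001],"delta_rot":[0,0,0],"gripper":0.02},
    {"translation":[0,0.016,-0.001],"delta_rot":[0,0,0],"gripper":0.02},
    {"translation":[0,0.022,-0.001],"delta_rot":[0,0,0],"gripper":0.02},
    {"translation":[0,0.027,-0.001],"delta_rot":[0,0,0],"gripper":0.02},
    {"translation":[0,0.027,-0.001],"delta_rot":[0,0,0],"gripper":0.02},
    {"translation":[0,0.027,-0.001],"delta_rot":[0,0,0],"gripper":0.02},
  ],
)

```text
clock: 7.9
ee_pos: [558.9, 193.2, 138.5]
tool_rot: [-1.308, -0.054, -0.686]
force: [-0.2, 0.1, -1.7]
opening: 27.8
```

```bash
cat > st.py <<'E'
from ov import *
s=get_state(); M=R.from_rotvec(s['tool_rot']).as_matrix()
print(s['clock'],'seat in tool',(M.T@(seat-s['ee_pos'])).round(2),'F tool',(M.T@s['force']).round(2),'T tool',(M.T@s['wrist_torque']).round(2),'ang',np.degrees(np.arccos(-M[:,1]@n)).round(2),'err vec deg',rel([0,0,0],target_R(n,R.from_rotvec(s['tool_rot'])),s)[1],s['opening'].round(1))
E
python3 st.py
python3 - <<'E'
from ov import *
s=get_state()
p,_=grab_frame('scene'); p2,_=grab_frame('side')
b1=(158,218,318,378); b2=(205,265,180,240)
A=[overlay('t','scene',p,b1,s),overlay('t','side',p2,b2,s)]
save('ov6',cv2.resize(np.hstack(A),(800,400)))
E
```

```text
Traceback (most recent call last):
  File "st.py", line 3, in <module>
    print(s['clock'],'seat in tool',(M.T@(seat-s['ee_pos'])).round(2),'F tool',(M.T@s['force']).round(2),'T tool',(M.T@s['wrist_torque']).round(2),'ang',np.degrees(np.arccos(-M[:,1]@n)).round(2),'err vec deg',rel([0,0,0],target_R(n,R.from_rotvec(s['tool_rot'])),s)[1],s['opening'].round(1))
                                                                                                                                                                                                                                                                            ^^^^^^^^^^^^^^^^^^
AttributeError: 'float' object has no attribute 'round'
```

View pics/ov6.png

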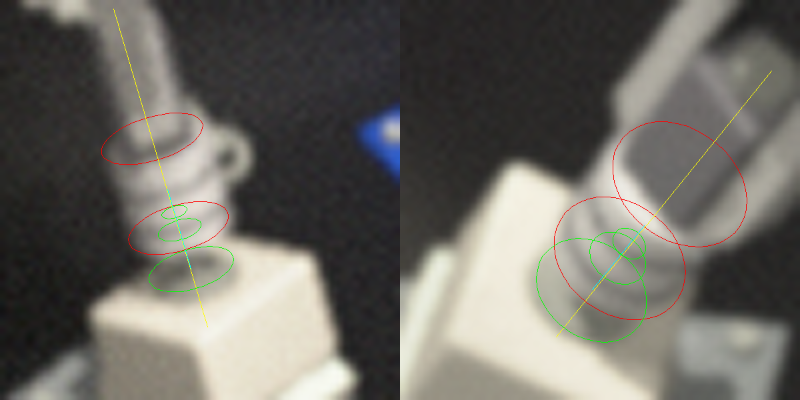

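```bash
sed -i "s/s\['opening'\].round(1)/s['opening']/" st.py; python3 st.py
```

```text
8.0 seat in tool [ 0.32 61.96 -0.84] F tool [-1.9   2.4  -1.25] T tool [-0.48 -0.02  0.62] ang 0.33 err vec deg [-0.04  0.    0.  ] 27.36012768893913
```

carry_out(
  series=[
    {"translation":[0,0.002,0],"delta_rot":[0,0,0],"gripper":0.02},
    {"translation":[0,0.004,0],"delta_rot":[0,0,0],"gripper":0.02},
    {"translation":[0,0.006,0],"delta_rot":[0,0,0],"gripper":0.02},
    {"translation":[0,0.006,0],"delta_rot":[0,0,0],"gripper":0.02},
  ],
)

```text
clock: 8.4
ee_pos: [562.3, 193.6, 133.4]
tool_rot: [-1.308, -0.054, -0.687]
force: [2.4, -1.0, -2.8]
opening: 28.1
```

```bash
python3 st.py
```

```text
8.4 seat in tool [-3.000e-02  5.567e+01 -8.100e-01] F tool [ 1.22  3.52 -0.91] T tool [-0.35 -0.02 -0.15] ang 0.33 err vec deg [-0.03  0.    0.02] 28.07168186502524
```

carry_out(
  series=[
    {"translation":[0,0.002,0],"delta_rot":[0,0,0],"gripper":0.02},
    {"translation":[0,0.003,0],"delta_rot":[0,0,0],"gripper":0.02},
    {"translation":[0,0.004,0],"delta_rot":[0,0,0],"gripper":0.02},
    {"translation":[0,0.004,0],"delta_rot":[0,0,0],"gripper":0.02},
  ],
)

```text
clock: 8.8
ee_pos: [564.1, 194.0, 129.7]
tool_rot: [-1.308, -0.054, -0.687]
force: [5.9, -0.3, -5.7]
opening: 27.6
```

```bash
python3 st.py;  python3 - <<'E'
from ov import *
s=get_state()
p,_=grab_frame('scene'); p2,_=grab_frame('side')
b1=(158,218,318,378); b2=(205,265,180,240)
A=[overlay('t','scene',p,b1,s),overlay('t','side',p2,b2,s)]
save('ov7',cv2.resize(np.hstack(A),(800,400)))
E
```

```text
8.8 seat in tool [ 0.28 51.54 -0.65] F tool [2.5  7.8  0.11] T tool [-0.18 -0.05 -0.37] ang 0.33 err vec deg [-0.02  0.   -0.01] 27.572137318310745
```

View pics/ov7.png

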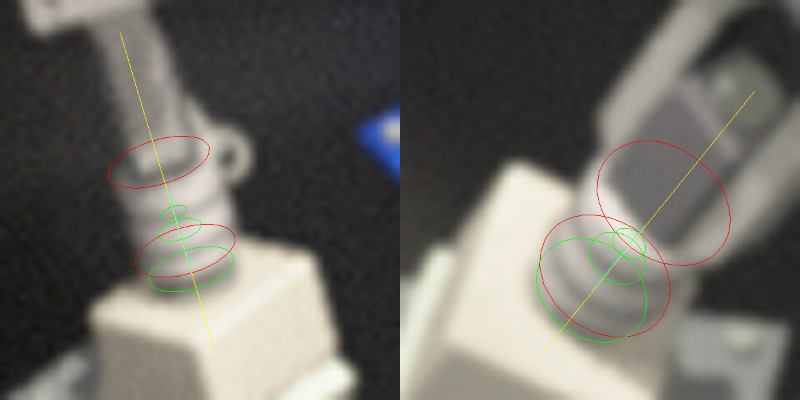

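The tool is being pulled inward at about +8 N along the axis, so the click has happened. I'm pushing on home.

carry_out(
  series=[
    {"translation":[0,0.002,0],"delta_rot":[0,0,0],"gripper":0.02},
    {"translation":[0,0.004,0],"delta_rot":[0,0,0],"gripper":0.02},
    {"translation":[0,0.006,0],"delta_rot":[0,0,0],"gripper":0.02},
    {"translation":[0,0.006,0],"delta_rot":[0,0,0],"gripper":0.02},
  ],
  squeeze=58,
)

```text
clock: 9.3
ee_pos: [567.0, 194.6, 124.5]
tool_rot: [-1.308, -0.054, -0.687]
force: [0.7, -2.0, 2.5]
opening: 28.2
```

```bash
python3 st.py
```

```text
9.3 seat in tool [ 0.3  45.52 -0.67] F tool [ 2.46 -2.05 -0.86] T tool [-0.52 -0.03 -0.44] ang 0.33 err vec deg [-0.02 -0.   -0.01] 28.174056908223545
```

carry_out(
  series=[
    {"translation":[0,0.001,0],"delta_rot":[0,0,0],"gripper":0.02},
    {"translation":[0,0.002,0],"delta_rot":[0,0,0],"gripper":0.02},
    {"translation":[0,0.003,0],"delta_rot":[0,0,0],"gripper":0.02},
    {"translation":[0,0.003,0],"delta_rot":[0,0,0],"gripper":0.02},
  ],
)

```text
clock: 9.7
ee_pos: [568.4, 194.9, 122.1]
tool_rot: [-1.308, -0.054, -0.687]
force: [-1.8, -3.7, 5.1]
opening: 27.9
```

```bash
python3 st.py
```

```text
9.7 seat in tool [ 0.33 42.72 -0.7 ] F tool [ 2.17 -5.63 -2.44] T tool [-0.7   0.03 -0.28] ang 0.33 err vec deg [-0.02  0.    0.  ] 27.912331888616546
```

carry_out(
  series=[
    {"translation":[0,0.001,0],"delta_rot":[0,0,0],"gripper":0.02},
    {"translation":[0,0.002,0],"delta_rot":[0,0,0],"gripper":0.02},
    {"translation":[0,0.003,0],"delta_rot":[0,0,0],"gripper":0.02},
    {"translation":[0,0.003,0],"delta_rot":[0,0,0],"gripper":0.02},
  ],
)

```text
clock: 10.1
ee_pos: [569.4, 196.0, 121.3]
tool_rot: [-1.308, -0.058, -0.687]
force: [-42.7, -14.1, 61.2]
opening: 27.8
```

```bash
python3 st.py
```

```text
10.1 seat in tool [ 0.16 41.49 -1.85] F tool [ -2.94 -75.36  -9.28] T tool [-2.46  0.02  1.3 ] ang 0.37 err vec deg [-0.08 -0.    0.15] 27.779012058453
```

carry_out(
  series=[
    {"translation":[0,-0.0011,0],"delta_rot":[0,0,0],"gripper":0.02},
    {"translation":[0,-0.0011,0],"delta_rot":[0,0,0],"gripper":0.02},
    {"translation":[0,-0.0011,0],"delta_rot":[0,0,0],"gripper":0.02},
    {"translation":[0,-0.0011,0],"delta_rot":[0,0,0],"gripper":0.02},
    {"translation":[0,-0.0011,0],"delta_rot":[0,0,0],"gripper":0.02},
    {"translation":[0,-0.0011,0],"delta_rot":[0,0,0],"gripper":0.02},
  ],
)

```text
clock: 10.7
ee_pos: [569.3, 195.8, 121.4]
tool_rot: [-1.307, -0.056, -0.687]
force: [-17.2, -5.8, 27.1]
opening: 27.4
```

```bash
python3 st.py
python3 - <<'E'
from ov import *
s=get_state()
p,d=grab_frame('scene'); p2,d2=grab_frame('side'); p3,d3=grab_frame('wrist'); np.savez('pics/w8.npz',p=p3,d=d3,T=camera_model('wrist')['T'],ee=s['ee_pos'],rot=s['tool_rot'])
b1=(158,218,318,378); b2=(205,265,180,240)
A=[overlay('t','scene',p,b1,s),overlay('t','side',p2,b2,s)]
save('ov8',cv2.resize(np.hstack(A),(800,400))); save('w8',p3)
z=np.load('pics/w8.npz'); m=camera_model('wrist'); W=cloud(p3,d3,m); M=R.from_rotvec(s['tool_rot']).as_matrix(); S=(W-s['ee_pos'])@M
L=S[~np.isnan(S[...,0])]
f=L[(abs(L[:,0])<11)&(L[:,1]>-42)&(L[:,1]<-4)&(L[:,2]>8)&(L[:,2]<18)]
for _ in range(3):
    c=f.mean(0); nn=np.linalg.svd(f-c)[2][2]; nn*=np.sign(nn[2]); f=f[abs((f-c)@nn)<1.5]
print('face',len(f),c.round(2),nn.round(3))
t=L[(abs(L[:,0])<13)&(abs(L[:,2])<13)&(L[:,1]<-40)&(L[:,1]>-53)]; t=t[np.hypot(t[:,0],t[:,2])>10]; print('top y',np.median(t[:,1]),len(t))
E
python3 st.py
```

```text
10.7 seat in tool [ 0.23 41.63 -1.72] F tool [ -0.18 -32.48  -3.15] T tool [-0.85  0.    0.27] ang 0.35 err vec deg [-0.1   0.    0.06] 27.37080553760057
face 905 [-1.000e-02 -2.494e+01  1.237e+01] [0.002 0.008 1.   ]
top y -47.94526215123739 1347
10.85 seat in tool [ 0.2  41.62 -1.67] F tool [ -0.25 -31.64  -2.65] T tool [-0.92 -0.03  0.32] ang 0.35 err vec deg [-0.09 -0.    0.06] 27.90758558752526
```

View pics/ov8.png

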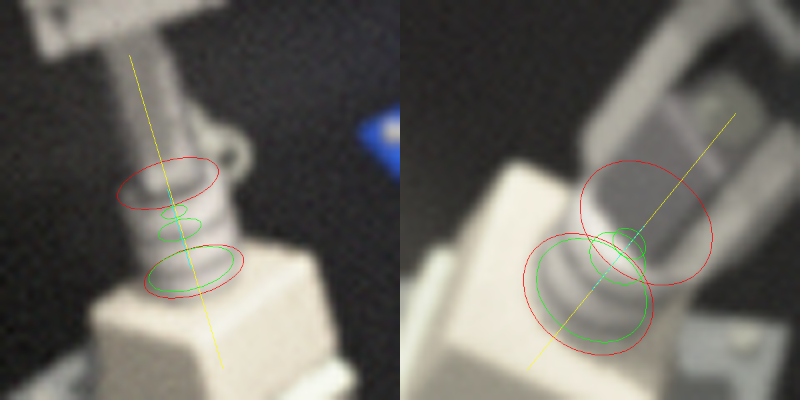

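View pics/w8.png

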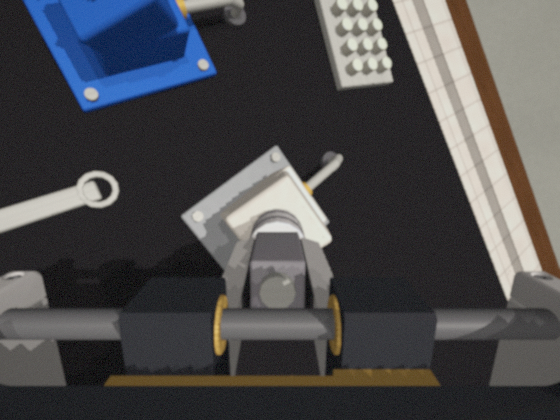

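The coupler is home: TCP to seat is 41.6 mm, which matches the 42 mm mouth offset. It rests on a hard stop with about 32 N of steady push and is square to about 0.5°. Handing in now.

Run:
```python
from station import *
job_done(); print(get_state()['clock'],get_state()['force'],get_state()['ee_pos'])
```

```text
the job is handed in; nothing more can be done
the job is handed in; nothing more can be done
```

I gripped the grey vent coupler, pushed it over the white block's nipple until it clicked, and held it down against the seat. I handed the job in at about 10.9 s without letting go.

**Last checks:**
- **Push:** steady at about 32 N along the nipple axis against a hard stop. It briefly reached about 75 N when the mouth met the seat, so I backed off 1.1 mm.
- **Position:** the measured tool-to-seat distance was 41.6 mm. The mouth offset came out at about 42–43 mm, so the mouth is on the seat to within about 1 mm.
- **Squareness:** the tool was within about 0.1° of the measured nipple axis, and the grip was within about 0.5° of square in the hand.
- **Grip:** the fingers were closed on the grip at about 28 mm with a 58 N squeeze. The coupler slid about 1 mm in the hand, towards the ledge.

**Not measured or not in agreement:**
- **Click and plunger:** I could not read the plunger directly. I inferred the click from the inward pull and the spring-like force rise afterwards. Both came about 4 mm later than my distance estimate predicted.
- **Lateral alignment:** the camera overlays disagreed with the arm's position readings by 1–2 mm sideways. About 3 N of side force remained at the end.
- **Plug, jar and spanner:** I never went near them, but I did not measure their positions again at the end.

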